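Set out the parts of the first connector on the crimping desk

ROBOT

A 7-joint arm with a two-finger parallel gripper is mounted at the origin on the work surface. World frame = base frame: x ahead of the robot, y to its left, z up, the work surface at z = 0. Lengths are in mm, angles in degrees, forces in N, time in s.
With the tool pointing down it reaches from about 425 to 825 mm from the base axis. Payload 3.6 kg.
Tool frame: the origin (TCP) lies midway between the tips of the shut fingers; the grasp point (between the pads) lies 19 mm behind it (robot.pinch_z is the z of the grasp point in the tool frame, in mm); z points along the fingers, y is the line along which they close (so a half turn about z gives the same grasp; the last joint's range is limited). The gripper opens to 93 mm and grips with 3 to 60 N. Pads are 15 mm wide; open, the fingers measure 128 mm over their backs; the gripper's body (75 mm by 188 mm) begins 65 mm behind the grasp point.
Start: joints at [61.851, 35.231, -0.722, 81.555, 0.464, 63.22, -2.315], TCP at [291.365, -581.006, 218.64] pointing down, gripper open.
Joint ranges: [-178.69, 178.69], [-17.37, 117.87], [-77.05, 75.6], [15.02, 138.74], [-78.02, 258.01], [0.78, 113.62], [-162.83, 162.83]. Speed limits (degrees/s): [159.86, 159.86, 180, 180, 180, 180, 180].

INTERFACE

Orientations are given as a 3x3 rotation matrix whose columns are the frame's x, y, z axes.
In Python, from workcell import robot gives the robot as it stands.
- The arm moves only by the tool play_rows, never from a script. Its arguments are lists of equal length, an entry for each row: "rotation": the turn, a rotation vector about the world's x, y, z in rad, a list of three; "xyz": the shift along the world's x, y, z in mm, a list of three; "grip": the opening in per cent of the stroke, from 0 (shut) to 100 (fully open). In form: {"rotation": [[wx, wy, wz], ...], "xyz": [[dx, dy, dz], ...], "grip": [grip, ...]}. A call has 1 to 8 rows; each row is the pose to reach, as a shift and turn from the pose commanded when the call began; what a row does not reach only later rows make up. A row lasts 1/12 s, in which the tool goes at most 41.7 mm and 7.16 degrees, less where a joint would pass 70% of its speed; a pose out of reach is approached as far as the arm can. A call with a gripper value outside its range is refused whole. The fingers move at their own pace and stop on an object; "squeeze" is the grip in N (left out, the last holds). Time passes only in rows, so rows that repeat a pose let the fingers close. It gives the time, the measured TCP pose, the force, the opening and the grip force at its end, in the units of the state.
- robot.state(): the state, without advancing time (a new reading comes with each control period).
- robot.capture(name): name is "scene" or "side" or "wrist"; returns a dict with "frame" (400x640x3 uint8, red, green, blue), "z_map" (400x640 float32, mm along the optical axis (not along the pixel's ray), 0 where there is no reading), "fx", "fy", "cx", "cy" (pixels), "dist" ([k1, k2, p1, p2, k3] as OpenCV has them; the pictures are not rectified), "R" (3x3) and "t" (3): a world point X has camera coordinates R X + t; the wrist camera has in their place "tool_from_camera" (4x4, takes a point from camera to tool coordinates, whose origin is the TCP and whose axes are the flange's). Camera axes: x right, y down, z forward; pixel columns grow to the right and rows downward; lengths in mm; the calibration is good to about 2 mm. A picture is of the moment at which its call begins: read the wrist's pose just before it.
- robot.hand_in(): hands the job in; it is judged then, once.
The state is a dict: "clock": time; "joint_positions": joint angles; "joint_vel": joint speeds; "joint_efforts": joint torques, N m; "eef_pos": TCP position; "tcp_rot": TCP orientation; "force": force on the tool from outside, world axes, zero at the start; "ft_torque": the same for the moment, N m; "opening": finger opening in mm; "finger_force": force on a finger pad.
Only numpy, scipy, OpenCV 4.12 (cv2) and the standard library are available. Lean on these libraries where they do the work, as an engineer would, in place of code of your own. Each camera call takes 0.05 s, during which the arm holds its last target. There are 200 camera calls.

TASK

Set out the parts for the first connector on the three cork pads, each in the middle of its own pad: the steel pin header bar on the pad nearest the crimping station, the open white connector shell on the pad between the other two with its cells facing up, and the black probe tip on the pad farthest from the station. Lay the header bar (pins up) and the probe tip along the long sides of their pads, then put the white cover squarely on top of the shell, ridge up. Leave the corked test tube in its block and the spool standing where they are.

Things in the scene. Friction and masses are not known exactly. Their poses are not given: they have to be found in the camera images.
- header_mid (a point): steel pin header bar, 84 x 14 x 12 mm, loose, lying pins up: a single row of ten brass pins stands 8 mm up from the top (20 mm high in all). The point is the centre of the steel bar, 6 mm above its underside; x runs along the bar, y across it, z up with the pins. 80 g or so; grip it across y (14 mm)
- shell_mid (a point): white nylon connector shell, an open-topped block 52 x 38 x 26 mm with eight open cells on top, a small latch nub in the middle of each long side (42 mm across there), loose, standing cells up. The point is its centre, 13 mm above its underside; x runs along its 52 mm length, y across, z up. 40 g or so; grip it across y, at the middle
- cover_mid (a point): white nylon cover of the shell, loose: a flat plate 52 x 38 x 8 mm with a ridge 36 x 14 mm and 14 mm high along the middle of its top (22 mm high in all), lying ridge up. The point is the centre of the ridge, 15 mm above the cover's underside; x runs along the 52 mm length and the ridge, y across, z up. Grip it by the ridge across y. It simply rests on the flat rim of the shell (no snap, either way round); put on, this point is 28 mm above the shell's centre point. 30 g or so
- probe_mid (a point): black oscilloscope probe tip, loose, lying flat: body 56 x 15 x 14 mm with a 22 mm wide finger guard at its front end, a thin pointed steel tip standing out 24 mm from the front (+x) and a rubber stub 18 mm from the back. The point is the centre of the 56 mm body, 7 mm above its underside; x points along it to the tip, z up. 30 g or so; grip the body across y (15 mm)
- pad_a: one of three identical cork pads, fixed to the desk, 80 (x) x 110 (y) mm and 3 mm thick, which lie side by side in a rough left-to-right row in front of the robot, beyond the loose parts (any of the three may be the left, middle or right one). Origin: centre of the underside, on the desk; y runs along the long side, z up
- pad_b: one of three identical cork pads, fixed to the desk, 80 (x) x 110 (y) mm and 3 mm thick, which lie side by side in a rough left-to-right row in front of the robot, beyond the loose parts (any of the three may be the left, middle or right one). Origin: centre of the underside, on the desk; y runs along the long side, z up
- pad_c: one of three identical cork pads, fixed to the desk, 80 (x) x 110 (y) mm and 3 mm thick, which lie side by side in a rough left-to-right row in front of the robot, beyond the loose parts (any of the three may be the left, middle or right one). Origin: centre of the underside, on the desk; y runs along the long side, z up
- station: cast iron lever-operated crimping station, fixed, base 160 (x) x 120 (y) mm, 215 mm high in all with its steel lever and black ball knob; it stands far to the left or far to the right of the pads. Origin: centre of its underside. On the opposite side, as far out, stands a grey bench power supply 180 x 130 mm, 115 mm high (not listed)
- tube: bystander, loose: green glass test tube with a cork, standing in a wooden block 50 x 50 x 30 mm, 134 mm high in all, to one side of the work. Origin: centre of the underside
- spool: bystander, loose: spool of copper wire standing on end, 52 mm across, 40 mm high, to the other side of the work. Origin: centre of the underside
Mind the look-alikes: they are no part of the job. Leave any orange or turquoise look-alike of the part that bears probe_mid alone.

How it is judged:
By the outcome, as a careful person would: the job done as asked, in the order asked, and still so for the second after the job is handed in, with the robot touching nothing.
It also fails if it takes over 96 s, if anything falls off the work surface, if the arm or the gripper's body presses on something with over 40 N, if the wrist force passes 120 N, or if a joint passes its speed limit or range.

## Working session

There is one attempt and no reset: what is moved stays moved. The work goes in short steps, Python scripts to look and compute and a tool call to move; the robot and the scene stay as the last step left them, time stands still between calls to the robot, and variables do not carry over. Pictures are saved under pics/ and viewed, at most 14 in all, crops included, and the job is handed in when it is done.

Besides the shell and the picture viewer there is one more tool, called after "Request:" as name(argument=value, ...) on one line, values as JSON. play_rows: Moves the arm, as the interface text tells. Its arguments: {"type":"object","properties":{"rotation":{"type":"array","items":{"type":"array","items":{"type":"number"}}},"xyz":{"type":"array","items":{"type":"array","items":{"type":"number"}}},"grip":{"type":"array","items":{"type":"number"}},"squeeze":{"type":"number"}},"required":["rotation","xyz","grip"]}

```bash
ls; mkdir -p pics
cat > h.py <<'E'
import numpy as np, cv2
from workcell import robot
def cap(n):
    s=robot.state(); c=robot.capture(n); np.savez(f'{n}.npz',**{k:np.asarray(v) for k,v in c.items()},eef=s['eef_pos'],rot=s['tcp_rot']); return load(n)
def load(n):
    c=dict(np.load(f'{n}.npz'))
    c['K']=np.array([[c['fx'],0,c['cx']],[0,c['fy'],c['cy']],[0,0,1]],float)
    if 'R' not in c:
        T=c['tool_from_camera']; Rw=c['rot']@T[:3,:3]; p=c['rot']@T[:3,3]+c['eef']
        c['R']=Rw.T; c['t']=-Rw.T@p
    return c
def ray(c,uv):
    q=cv2.undistortPoints(np.asarray(uv,float).reshape(-1,1,2),c['K'],c['dist'])[:,0]
    d=np.c_[q,np.ones(len(q))]@c['R']; o=-c['R'].T@c['t']; return o,d
def plane(c,uv,z):
    o,d=ray(c,uv); return o+d*((z-o[2])/d[:,2])[:,None]
def cloud(c):
    h,w=c['z_map'].shape; u,v=np.meshgrid(np.arange(w),np.arange(h))
    o,d=ray(c,np.c_[u.ravel(),v.ravel()]); P=o+d*c['z_map'].ravel()[:,None]
    P[c['z_map'].ravel()==0]=np.nan; return P.reshape(h,w,3)
E
python3 - <<'E'
from h import *
for n in('scene','side','wrist'):
    c=cap(n); cv2.imwrite(f'pics/{n}0.png',c['frame'][:,:,::-1]); print(n,c['fx'],-c['R'].T@c['t'])
s=robot.state();print(s['clock'],s['opening'],s['tcp_rot'],robot.pinch_z)
E
```

```text
pics
scene 393.2395537972101 [817.74056708 486.92814267 982.46753621]
side 457.84176061890895 [203.72163319 813.24187989 976.49444106]
wrist 288.35136424608686 [ 358.80767706 -545.75930332  385.22766275]
0.15 92.84207542290869 [[ 8.93874904e-01  4.48315623e-01 -8.71133089e-04]
 [ 4.48316469e-01 -8.93873246e-01  1.72133684e-03]
 [-6.98036548e-06 -1.92920311e-03 -9.99998139e-01]] -18.8
```

View pics/scene0.png

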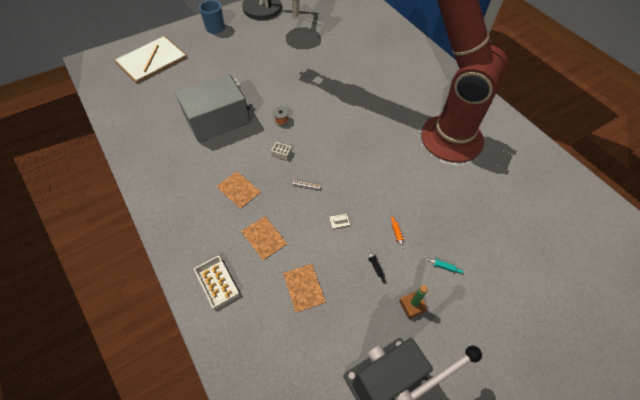

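View pics/side0.png

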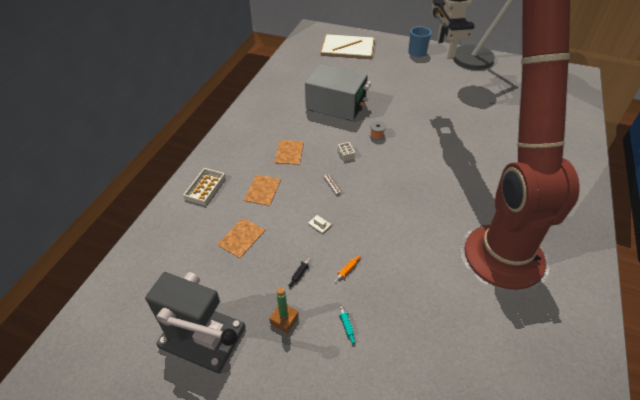

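Scene picture: station at bottom (≈390,370), so the pad at (304,287) is nearest it, (265,238) the middle one and (240,189) the farthest. Header is at (307,185), shell (282,150), cover (340,221), black probe (377,268, with its thin tip to be determined); tube (415,300) and spool (281,117). The side view agrees.

```bash
cat > m.py <<'E'
from h import *
for n,seeds in(('scene',dict(padN=(304,287),padM=(265,238),padF=(240,189),header=(307,185),shell=(282,150),cover=(340,221),probe=(377,268))),('side',dict(padN=(241,238),padM=(263,190),padF=(289,152),header=(332,184),shell=(346,151),cover=(319,224),probe=(299,273)))):
    c=load(n);P=cloud(c);f=c['frame'];hsv=cv2.cvtColor(f,cv2.COLOR_RGB2HSV).astype(int)
    cork=((hsv[...,0]<20)&(hsv[...,1]>110)&(hsv[...,2]>60)).astype(np.uint8)
    up=((P[...,2]>5)&(P[...,2]<60)).astype(np.uint8)
    for k,(u,v) in seeds.items():
        m=cv2.morphologyEx(cork,cv2.MORPH_CLOSE,np.ones((3,3))) if k[:3]=='pad' else up
        _,L,st,_=cv2.connectedComponentsWithStats(m)
        w=L[v-6:v+7,u-6:u+7];w=w[w>0]
        if len(w)==0: print(n,k,'none');continue
        l=np.bincount(w).argmax();M=L==l
        z=3 if k[:3]=='pad' else np.nanpercentile(P[M][:,2],80)
        ys,xs=np.nonzero(M); X=plane(c,np.c_[xs,ys],z) if k[:3]=='pad' else P[M]
        (cx,cy),(a,b),th=cv2.minAreaRect(X[:,:2].astype(np.float32))
        if a<b:a,b,th=b,a,th+90
        print(n,k,'c',round(cx),round(cy),'size',round(a),round(b),'long-axis deg',round((th+90)%180-90),'z',round(float(z)),M.sum())
E
python3 m.py
```

```text
scene padN c 666 179 size 109 79 long-axis deg 77 z 3 1275
scene padM c 687 -1 size 110 79 long-axis deg -84 z 3 1031
scene padF c 677 -182 size 109 79 long-axis deg -76 z 3 819
scene header c 500 -86 size 84 17 long-axis deg -43 z 15 144
scene shell c 504 -232 size 55 43 long-axis deg -49 z 25 248
scene cover c 483 67 size 53 41 long-axis deg -22 z 21 219
scene probe c 477 231 size 95 22 long-axis deg 79 z 15 180
side padN c 665 177 size 109 80 long-axis deg 77 z 3 950
side padM c 687 -4 size 111 79 long-axis deg -84 z 3 720
side padF c 677 -184 size 110 78 long-axis deg -76 z 3 565
side header c 495 -89 size 86 21 long-axis deg -45 z 16 126
side shell c 502 -235 size 58 42 long-axis deg -51 z 25 221
side cover c 482 64 size 53 41 long-axis deg -18 z 21 208
side probe c 473 230 size 94 22 long-axis deg 84 z 15 190
```

Request:
play_rows(rotation=[[0,0,0.9],[0,0,0.9],[0,0,0.9],[0,0,0.9],[0,0,0.9],[0,0,0.9],[0,0,0.9],[0,0,0.9]], xyz=[[15,-30,0],[40,60,0],[70,100,0],[90,140,-10],[110,180,-20],[130,220,-20],[150,250,-30],[170,290,-40]], grip=[60,60,60,60,60,60,60,60])

```text
clock: 0.82
eef_pos: [430.6, -348.3, 190.8]
tcp_rot: [[0.2, 0.98, 0.001], [0.98, -0.2, -0.0], [-0.0, 0.001, -1.0]]
force: [-0.1, 0.3, -0.3]
opening: 56.3
finger_force: 0.0
```

```bash
cat >> h.py <<'E'
def st():
    s=robot.state(); R=np.array(s['tcp_rot']); print('t %.2f'%s['clock'],'p',np.round(s['eef_pos'],1),'phi %.1f'%np.degrees(np.arctan2(R[1,1],R[0,1])),'tilt %.2f'%np.degrees(np.arccos(-R[2,2])),'open %.1f'%s['opening'],'ff',np.round(s['finger_force'],1),'F',np.round(s['force'],1),'j7 %.0f'%s['joint_positions'][6])
E
python3 - <<'E'
from h import *
st()
for n,s in(('scene',dict(tube=(415,300),stn=(390,370),spool=(281,117),psu=(215,110))),('side',dict(tube=(284,310),stn=(200,320),spool=(378,132),psu=(335,95)))):
    c=load(n);P=cloud(c);up=((P[...,2]>6)).astype(np.uint8);_,L,_,_=cv2.connectedComponentsWithStats(up)
    for k,(u,v) in s.items():
        X=P[L==L[v,u]]; print(n,k,np.round(np.nanpercentile(X,[1,99],axis=0)).tolist())
E
```

```text
t 0.82 p [ 430.6 -348.3  190.8] phi -11.6 tilt 0.03 open 56.3 ff 0.0 F [-0.1  0.3 -0.3] j7 16
scene tube [[440.0, 338.0, 8.0], [490.0, 391.0, 136.0]]
scene stn [[489.0, 407.0, 21.0], [698.0, 526.0, 212.0]]
scene spool [[412.0, -382.0, 7.0], [460.0, -332.0, 44.0]]
scene psu [[517.0, -528.0, 10.0], [708.0, -396.0, 119.0]]
side tube [[433.0, 341.0, 8.0], [486.0, 389.0, 135.0]]
side stn [[482.0, 409.0, 9.0], [691.0, 526.0, 210.0]]
side spool [[411.0, -385.0, 6.0], [458.0, -332.0, 45.0]]
side psu [[512.0, -529.0, 11.0], [704.0, -398.0, 120.0]]
```

Request:
play_rows(rotation=[[0,0,0.12],[0,0,0.24],[0,0,0.36],[0,0,0.48],[0,0,0.6],[0,0,0.7],[0,0,0.8],[0,0,0.9]], xyz=[[6,30,-6],[12,60,-12],[18,90,-18],[24,120,-24],[30,150,-30],[35,180,-36],[37,200,-40],[37,204,-40]], grip=[45,45,45,45,45,45,45,45])

```text
clock: 1.48
eef_pos: [467.2, -140.7, 150.4]
tcp_rot: [[-0.649, 0.761, -0.001], [0.761, 0.649, 0.003], [0.003, 0.001, -1.0]]
force: [-0.9, 0.6, 0.4]
opening: 41.7
finger_force: 0.0
```

Request:
play_rows(rotation=[[0,0,0.11],[0,0,0.11]], xyz=[[0,0,0],[0,0,0]], grip=[45,45])

```text
clock: 1.65
eef_pos: [466.9, -145.3, 150.5]
tcp_rot: [[-0.722, 0.691, -0.001], [0.691, 0.722, 0.001], [0.001, -0.0, -1.0]]
force: [0.8, 0.1, -0.1]
opening: 42.0
finger_force: 0.0
```

Run:
```python
from h import *
st();c=cap('wrist');cv2.imwrite('pics/w1.png',c['frame'][:,:,::-1]);print(-c['R'].T@c['t'])
P=cloud(c);np.save('P.npy',P);print(np.nanmedian(P[...,2]))
```

```text
t 1.65 p [ 466.9 -145.3  150.5] phi 46.3 tilt 0.05 open 42.0 ff 0.0 F [ 0.8  0.1 -0.1] j7 39
[410.11178947 -91.72618289 318.25226143]
2.1197526092295504
```

View pics/w1.png

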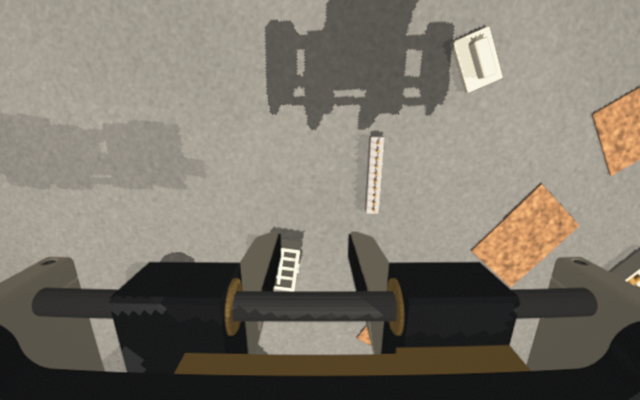

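The wrist view shows the header bar at (375,172), long axis nearly vertical in the picture, and the cover at (478,58); shell partly behind the fingers at (287,262).

```bash
cat >> h.py <<'E'
def blob(c,uv,lo=6,hi=40,r=8,mask=None):
    P=cloud(c); m=((P[...,2]>lo)&(P[...,2]<hi)).astype(np.uint8) if mask is None else mask.astype(np.uint8)
    _,L=cv2.connectedComponents(m); u,v=uv; w=L[max(v-r,0):v+r+1,max(u-r,0):u+r+1]; w=w[w>0]
    M=L==np.bincount(w).argmax(); return M,P
def rect(X):
    (x,y),(a,b),th=cv2.minAreaRect(np.asarray(X)[:,:2].astype(np.float32))
    if a<b:a,b,th=b,a,th+90
    return np.round([x,y,a,b,(th+90)%180-90],1)
def rep(c,uv,**k):
    M,P=blob(c,uv,**k); X=P[M]; z=np.nanpercentile(X[:,2],[50,95]); T=X[X[:,2]>z[1]-4]
    print(uv,'all',rect(X),'top',rect(T),'z',np.round(z,1),M.sum())
E
python3 - <<'E'
from h import *
c=load('wrist'); rep(c,(375,172)); rep(c,(478,58)); P=cloud(c)
print(P[172,300],P[300,470] if 0 else P[120,500])
hsv=cv2.cvtColor(c['frame'],cv2.COLOR_RGB2HSV)
M,_=blob(c,(525,235),mask=(hsv[...,0]<20)&(hsv[...,1]>110)&(hsv[...,2]>60)); ys,xs=np.nonzero(M)
print('padM',rect(plane(c,np.c_[xs,ys],3)))
E
```

```text
(375, 172) all [498.4 -86.4  83.1  14.5 -43.5] top [498.4 -86.5  73.2   3.1 -43.1] z [13.6 20.8] 1025
(478, 58) all [481.1  66.2  52.7  41.1 -20.2] top [481.2  66.1  36.1  15.1 -22. ] z [10.1 24.2] 2114
[ 441.36964666 -143.54464723    1.16766701] [549.25793707  52.8073771    1.66771857]
padM [686.3  -2.  109.1  80.6 -84.1]
```

Request:
play_rows(rotation=[[0,0,0],[0,0,0],[0,0,0],[0,0,0],[0,0,0],[0,0,0],[0,0,0],[0,0,0]], xyz=[[16,29,-20],[31.5,59,-40],[31.5,59,-75],[31.5,59,-105],[31.5,59,-125],[31.5,59,-138],[31.5,59,-145.5],[31.5,59,-146.5]], grip=[45,45,45,45,45,45,45,45])

```text
clock: 2.37
eef_pos: [497.8, -87.3, 3.1]
tcp_rot: [[-0.718, 0.696, -0.003], [0.696, 0.718, -0.0], [0.002, -0.002, -1.0]]
force: [-0.4, 0.5, 0.0]
opening: 41.8
finger_force: 0.0
```

Request:
play_rows(rotation=[[0,0,0],[0,0,0],[0,0,0],[0,0,0],[0,0,0],[0,0,0]], xyz=[[0,0,0],[0,0,0],[0,0,0],[0,0,0],[0,0,0],[0,0,0]], grip=[5,5,5,5,5,5], squeeze=20)

```text
clock: 2.87
eef_pos: [499.2, -87.1, 5.1]
tcp_rot: [[-0.72, 0.694, 0.002], [0.694, 0.72, -0.0], [-0.001, 0.001, -1.0]]
force: [-0.4, 0.2, 3.0]
opening: 13.4
finger_force: 20.0
```

Request:
play_rows(rotation=[[0,0,0],[0,0,0],[0,0,-0.12],[0,0,-0.24],[0,0,-0.36],[0,0,-0.48],[0,0,-0.6],[0,0,-0.7]], xyz=[[0,0,15],[0,0,40],[15,20,60],[35,50,60],[55,85,60],[75,120,60],[95,155,60],[115,190,60]], grip=[5,5,5,5,5,5,5,5])

```text
clock: 3.53
eef_pos: [613.9, 104.8, 64.4]
tcp_rot: [[-0.098, 0.995, -0.001], [0.995, 0.098, -0.0], [-0.0, -0.001, -1.0]]
force: [0.5, -0.1, -1.3]
opening: 13.4
finger_force: 20.0
```

Request:
play_rows(rotation=[[0,0,-0.11],[0,0,-0.22],[0,0,-0.33],[0,0,-0.33],[0,0,-0.33]], xyz=[[20,30,0],[40,60,0],[52,76,0],[52,76,0],[52,76,0]], grip=[5,5,5,5,5])

```text
clock: 3.95
eef_pos: [664.8, 180.7, 63.5]
tcp_rot: [[0.22, 0.975, -0.002], [0.975, -0.22, -0.0], [-0.0, -0.002, -1.0]]
force: [-0.4, -1.0, -1.7]
opening: 13.9
finger_force: 20.0
```

Run:
```python
from h import *
st();c=cap('wrist');cv2.imwrite('pics/w2.png',c['frame'][:,:,::-1])
```

```text
t 3.95 p [664.8 180.7  63.5] phi -12.7 tilt 0.09 open 13.9 ff 20.0 F [-0.4 -1.  -1.7] j7 -36
```

View pics/w2.png

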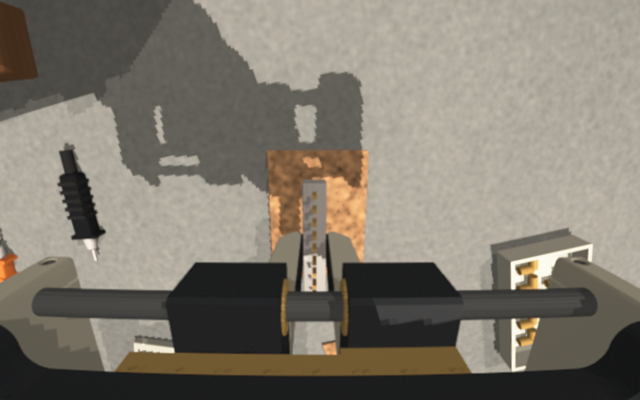

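The view shows the header held straight over the near pad (pad edges at columns 268/366, top row 150; header end at (313,182)), and the probe at (80,200) with its steel tip at (97,260).

Run:
```python
from h import *
c=load('wrist');P=cloud(c)
M,_=blob(c,(313,220),lo=50,hi=100)
X=P[M&(np.arange(400)[:,None]<255)]; R=c['rot']; L=(X-c['eef'])@R
print('header in tool: x',np.nanpercentile(L[:,0],[1,99]),'y',np.nanpercentile(L[:,1],[1,50,99]),'z',np.nanpercentile(L[:,2],[5,50,95]))
print('pad corners',np.round(plane(c,[(267,150),(366,150),(268,230),(365,250)],3),1))
rep(c,(78,195))
dark=(c['frame'].max(2)<60)&(P[...,2]>6)&(P[...,2]<40)
M,_=blob(c,(78,195),mask=dark);print('dark',rect(P[M]))
```

```text
header in tool: x [-2.37897775 41.0148002 ] y [-21.82533266  -1.45722681  19.47173624] z [-30.54053424  -8.97235873  -6.18877061]
pad corners [[638.6 240.2   3. ]
 [714.5 223.2   3. ]
 [621.7 174.9   3. ]
 [699.  138.4   3. ]]
(78, 195) all [475.7 229.5  98.1  22.5  78.2] top [477.1 236.4  83.3  22.5  78.2] z [14.4 16.8] 2236
dark [478.8 240.9  72.9  21.5  77.8]
```

Request:
play_rows(rotation=[[0,0,0],[0,0,0],[0,0,0],[0,0,0],[0,0,0],[0,0,0],[0,0,0]], xyz=[[0.5,-2.5,-15],[0.5,-2.5,-32],[0.5,-2.5,-44],[0.5,-2.5,-50],[0.5,-2.5,-53],[0.5,-2.5,-54.5],[0.5,-2.5,-55]], grip=[5,5,5,5,5,5,5])

```text
clock: 4.58
eef_pos: [666.4, 176.4, 9.7]
tcp_rot: [[0.224, 0.975, 0.001], [0.975, -0.224, 0.0], [0.0, 0.0, -1.0]]
force: [-0.4, 0.4, -0.4]
opening: 13.4
finger_force: 20.0
```

Request:
play_rows(rotation=[[0,0,0],[0,0,0],[0,0,0],[0,0,0],[0,0,0]], xyz=[[0,0,0],[0,0,0],[0,0,0],[0,0,10],[0,0,30]], grip=[5,40,40,40,40])

```text
clock: 5.0
eef_pos: [664.2, 176.1, 38.0]
tcp_rot: [[0.224, 0.975, -0.005], [0.975, -0.224, -0.002], [-0.003, -0.004, -1.0]]
force: [-0.0, 0.5, 0.2]
opening: 35.2
finger_force: 0.0
```

Request:
play_rows(rotation=[[0,0,0],[0,0,0],[0,0,0.02],[0,0,0.02],[0,0,0.02],[0,0,0.02],[0,0,0.02],[0,0,0.02]], xyz=[[0,0,30],[-30,8,50],[-65,18,55],[-100,30,55],[-135,41,55],[-165,50,45],[-188,56,35],[-188,56,20]], grip=[40,40,40,40,40,40,40,40])

```text
clock: 5.67
eef_pos: [473.1, 235.9, 61.3]
tcp_rot: [[0.197, 0.98, -0.002], [0.98, -0.197, 0.002], [0.002, -0.002, -1.0]]
force: [0.2, 0.1, -0.4]
opening: 37.4
finger_force: 0.0
```

Run:
```python
from h import *
st();c=cap('wrist');cv2.imwrite('pics/w3.png',c['frame'][:,:,::-1]);c=cap('scene');rep(c,(304,287),lo=7)
```

```text
t 5.67 p [473.1 235.9  61.3] phi -11.4 tilt 0.17 open 37.4 ff 0.0 F [ 0.2  0.1 -0.4] j7 -48
(304, 287) all [667.4 176.6  83.6  16.4  76.7] top [667.3 179.   76.3  12.7  77.1] z [15.6 20.5] 191
```

View pics/w3.png

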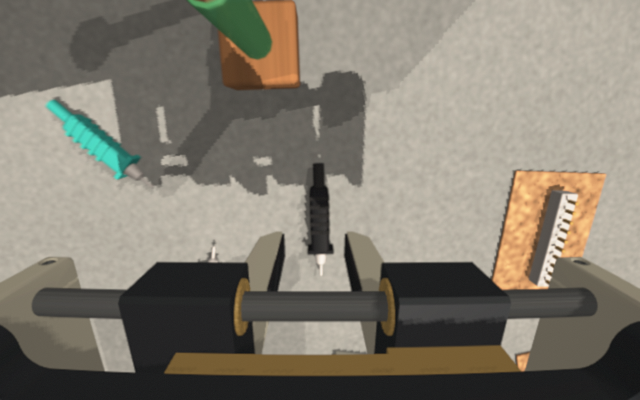

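Probe lies between the fingers (guard at (320,250), stub at (318,170)); the header sits on its pad at right, along the long side. Refine the probe position.

Run:
```python
from h import *
c=load('wrist');P=cloud(c)
M=(P[...,2]>6)&(P[...,2]<30)
rep(c,(318,210))
# stub end & tip
print(np.round(plane(c,[(318,164),(320,250),(321,274)],8),1), P[100:110,400,2].mean())
```

```text
(318, 210) all [473.3 230.3  96.6  21.7  84.2] top [476.3 237.6  81.   21.2  79.4] z [15.2 17. ] 1767
[[482.9 277.3   8. ]
 [470.5 205.8   8. ]
 [467.  183.3   8. ]] 1.7583873077916166
```

Request:
play_rows(rotation=[[0,0,0.01],[0,0,0.01],[0,0,0.01],[0,0,0.01],[0,0,0.01],[0,0,0.01]], xyz=[[2.5,-3,-15],[2.5,-3,-35],[2.5,-3,-47],[2.5,-3,-54],[2.5,-3,-57],[2.5,-3,-57.5]], grip=[40,40,40,40,40,40])

```text
clock: 6.27
eef_pos: [481.5, 229.5, 2.1]
tcp_rot: [[0.196, 0.981, 0.001], [0.981, -0.196, 0.0], [0.0, 0.001, -1.0]]
force: [-0.1, -0.8, 0.3]
opening: 37.1
finger_force: 0.0
```

Request:
play_rows(rotation=[[0,0,0],[0,0,0],[0,0,0],[0,0,0],[0,0,0],[0,0,0]], xyz=[[0,0,0],[0,0,0],[0,0,0],[0,0,0],[0,0,0],[0,0,0]], grip=[5,5,5,5,5,5], squeeze=15)

```text
clock: 6.77
eef_pos: [480.8, 229.8, 2.4]
tcp_rot: [[0.195, 0.981, 0.001], [0.981, -0.195, 0.0], [0.001, 0.001, -1.0]]
force: [-1.0, -0.2, 4.2]
opening: 14.9
finger_force: 15.0
```

Request:
play_rows(rotation=[[0,0,0],[0,0,0],[0,0,0.05],[0,0,0.1],[0,0,0.15],[0,0,0.2],[0,0,0.25],[0,0,0.3]], xyz=[[0,0,20],[0,-10,50],[15,-35,70],[31,-70,70],[47,-105,70],[63,-140,70],[79,-175,70],[95,-210,70]], grip=[5,5,5,5,5,5,5,5])

```text
clock: 7.43
eef_pos: [576.0, 17.5, 71.9]
tcp_rot: [[-0.106, 0.994, -0.0], [0.994, 0.106, -0.0], [-0.0, -0.0, -1.0]]
force: [0.7, 0.3, -1.3]
opening: 15.0
finger_force: 15.0
```

Request:
play_rows(rotation=[[0,0,0.03],[0,0,0.06],[0,0,0.09],[0,0,0.12],[0,0,0.14],[0,0,0.14],[0,0,0.14],[0,0,0.14]], xyz=[[16,-35,0],[33,-70,0],[50,-105,0],[67,-140,0],[84,-175,0],[101,-203,0],[101,-203,0],[101,-203,0]], grip=[5,5,5,5,5,5,5,5])

```text
clock: 8.1
eef_pos: [676.1, -186.9, 70.7]
tcp_rot: [[-0.237, 0.972, -0.001], [0.972, 0.237, -0.001], [-0.001, -0.001, -1.0]]
force: [-0.2, 0.4, -0.9]
opening: 14.8
finger_force: 15.0
```

Run:
```python
from h import *
st();c=cap('wrist');cv2.imwrite('pics/w4.png',c['frame'][:,:,::-1])
st()
```

```text
t 8.10 p [ 676.1 -186.9   70.7] phi 13.7 tilt 0.09 open 14.8 ff 15.0 F [-0.2  0.4 -0.9] j7 14
t 8.15 p [ 676.  -183.6   71. ] phi 13.9 tilt 0.10 open 14.9 ff 15.0 F [ 0.4  0.7 -0.1] j7 14
```

View pics/w4.png

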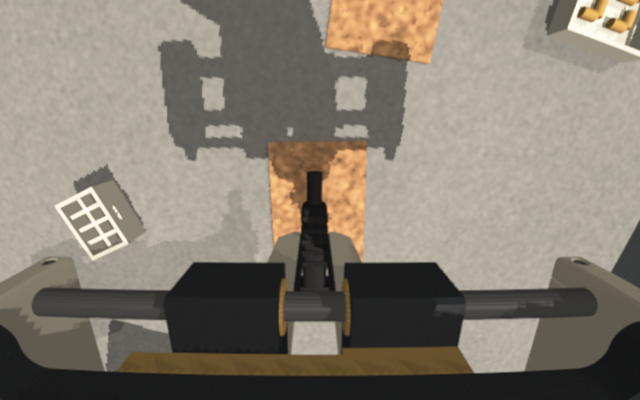

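Probe is held straight, stub end at (315,172); pad F edges: columns 269/367, top row 141. Shell visible at (97,215).

Run:
```python
from h import *
c=load('wrist'); c['eef'];P=cloud(c);R=c['rot'];print(P[185,315],P[120,500])
E=plane(c,[(315,172),(315,200)],75.5);print('stub tool',(E-c['eef'])@R)
k=plane(c,[(269,142),(367,142),(272,225),(365,225)],3);print(np.round(k,1));m=k[:2].mean(0);d=k[1]-k[0];d/=np.linalg.norm(d);n=np.array([-d[1],d[0]]) [:2] if 0 else np.array([-d[1],d[0]])
print('w',np.linalg.norm(k[1]-k[0]),'deg',np.degrees(np.arctan2(d[1],d[0])),'centre',m[:2]-55*n)
rep(c,(97,215),lo=8)
```

```text
[ 665.68187185 -146.94594389   81.21197303] [802.43778844 -76.91197369   1.33894362]
stub tool [[47.57708255 -0.70242774 -4.83642794]
 [30.91451252 -0.67371919 -4.82048055]]
[[ 625.7 -138.9    3. ]
 [ 702.3 -120.2    3. ]
 [ 642.2 -208.3    3. ]
 [ 721.  -189.     3. ]]
w 78.88068017222274 deg 13.763077688629938 centre [ 677.0652294  -182.98626662]
(97, 215) all [ 503.  -232.8   52.4   42.7  -52.2] top [ 502.3 -233.3   52.4   40.8  -52.3] z [22.5 28.1] 3775
```

Request:
play_rows(rotation=[[0,0,0],[0,0,0],[0,0,0],[0,0,0],[0,0,0],[0,0,0],[0,0,0],[0,0,0]], xyz=[[1,0,-20],[1,0,-40],[1,0,-52],[1,0,-59],[1,0,-63],[1,0,-64],[1,0,-64.5],[1,0,-64.5]], grip=[5,5,5,5,5,5,5,5])

```text
clock: 8.82
eef_pos: [678.3, -183.4, 8.3]
tcp_rot: [[-0.242, 0.97, 0.002], [0.97, 0.242, -0.0], [-0.001, 0.002, -1.0]]
force: [0.5, 1.2, 0.2]
opening: 14.9
finger_force: 15.0
```

```bash
python3 -c "
from h import *
st()"
```

```text
t 8.82 p [ 678.3 -183.4    8.3] phi 14.0 tilt 0.09 open 14.9 ff 15.0 F [0.5 1.2 0.2] j7 13
```

Request:
play_rows(rotation=[[0,0,0],[0,0,0],[0,0,0],[0,0,0],[0,0,0],[0,0,0],[0,0,0],[0,0,0]], xyz=[[-0.5,-1,-1],[-0.5,-1,-2],[-0.5,-1,-2],[-0.5,-1,-2],[-0.5,-1,-2],[-0.5,-1,-2],[-0.5,-1,15],[-0.5,-1,45]], grip=[5,5,5,40,40,40,40,40])

```text
clock: 9.48
eef_pos: [673.9, -184.0, 48.8]
tcp_rot: [[-0.242, 0.97, -0.009], [0.97, 0.242, 0.002], [0.004, -0.008, -1.0]]
force: [0.1, -0.1, -0.1]
opening: 36.8
finger_force: 0.0
```

```bash
python3 -c "
from h import *
st();c=cap('scene');rep(c,(240,189),lo=7)"
```

```text
t 9.48 p [ 673.9 -184.    48.8] phi 14.0 tilt 0.51 open 36.8 ff 0.0 F [ 0.1 -0.1 -0.1] j7 13
(240, 189) all [ 674.1 -172.4   75.6   25.4  -89.6] top [ 676.5 -178.9   63.    15.7  -78.6] z [16.3 20.7] 113
```

Request:
play_rows(rotation=[[0,0,0],[0,0,0.06],[0,0,0.12],[0,0,0.18],[0,0,0.25],[0,0,0.32],[0,0,0.38],[0,0,0.43]], xyz=[[0,0,25],[-20,-5,50],[-55,-14,60],[-90,-24,60],[-125,-34,60],[-155,-44,60],[-171,-49,60],[-171,-49,60]], grip=[70,70,70,70,70,70,70,70])

```text
clock: 10.2
eef_pos: [501.2, -236.4, 112.4]
tcp_rot: [[-0.623, 0.783, -0.005], [0.783, 0.623, -0.002], [0.001, -0.005, -1.0]]
force: [-0.1, 0.0, 0.2]
opening: 65.3
finger_force: 0.0
```

Run:
```python
from h import *
cap('scene');st();c=cap('wrist');cv2.imwrite('pics/w5.png',c['frame'][:,:,::-1])
```

```text
t 10.25 p [ 503.8 -235.4  112.6] phi 38.7 tilt 0.12 open 65.3 ff 0.0 F [ 0.4 -0.3 -0.4] j7 39
```

View pics/w5.png

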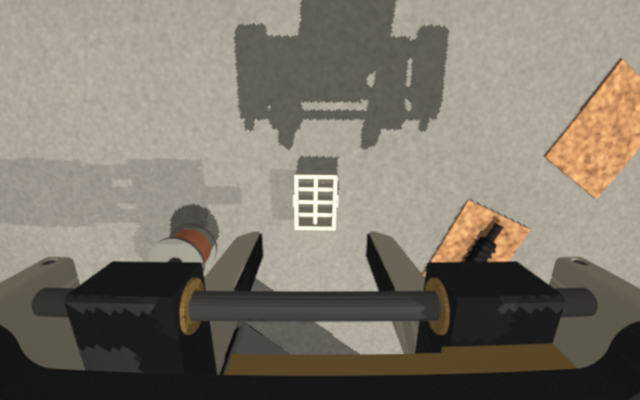

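Shell is at (316,202), aligned with the tool; spool at (185,245) is clear of the left finger; the probe lies along pad F at (485,245).

Run:
```python
from h import *
c=load('wrist');rep(c,(316,202),lo=8);P=cloud(c);R=c['rot']
k=plane(c,[(294,175),(338,175),(338,230),(294,230)],26);print(rect(k),'tool',np.round((k.mean(0)-c['eef'])@R,1))
c=load('scene');rep(c,(240,189),lo=7);rep(c,(282,150),lo=8)
print('spool',np.nanpercentile(cloud(c)[blob(c,(281,117))[0]],[1,99],axis=0))
```

```text
(316, 202) all [ 502.1 -233.1   51.8   41.9  -52.3] top [ 502.3 -233.    51.8   37.7  -52.3] z [24.  28.2] 1879
[ 503.2 -233.4   52.9   41.6  -51.2] tool [ 2.   1.  86.6]
(240, 189) all [ 674.8 -185.6   95.3   28.2  -65.6] top [ 674.4 -174.5   74.7   14.4  -74.6] z [15.7 19.9] 144
(282, 150) all [ 504.1 -231.1   53.    44.4  -54. ] top [ 502.7 -232.3   53.2   40.4  -53.2] z [21.3 27.6] 228
spool [[ 431.23309607 -339.35559878    6.12014956]
 [ 447.43618309 -332.62686009   17.03075257]]
```

Request:
play_rows(rotation=[[0,0,-0.01],[0,0,-0.01],[0,0,-0.01],[0,0,-0.01],[0,0,-0.01],[0,0,-0.01],[0,0,-0.01],[0,0,-0.01]], xyz=[[-1,2,-25],[-1,2,-55],[-1,2,-78],[-1,2,-93],[-1,2,-102],[-1,2,-106],[-1,2,-108],[-1,2,-108]], grip=[70,70,70,70,70,70,70,70])

```text
clock: 10.97
eef_pos: [506.0, -231.3, 4.7]
tcp_rot: [[-0.616, 0.787, 0.001], [0.787, 0.616, -0.0], [-0.001, 0.001, -1.0]]
force: [0.4, -0.0, 0.2]
opening: 64.6
finger_force: 0.0
```

Request:
play_rows(rotation=[[0,0,0],[0,0,0],[0,0,0],[0,0,0],[0,0,0],[0,0,0]], xyz=[[0,0,0],[0,0,0],[0,0,0],[0,0,0],[0,0,0],[0,0,0]], grip=[30,30,30,30,30,30], squeeze=15)

```text
clock: 11.47
eef_pos: [505.1, -231.7, 4.8]
tcp_rot: [[-0.616, 0.788, 0.0], [0.788, 0.616, -0.001], [-0.001, -0.0, -1.0]]
force: [-0.8, -1.1, 2.9]
opening: 38.0
finger_force: 15.0
```

Request:
play_rows(rotation=[[0,0,0],[0,0,0],[0,0,-0.09],[0,0,-0.18],[0,0,-0.27],[0,0,-0.36],[0,0,-0.46],[0,0,-0.56]], xyz=[[0,0,15],[0,0,40],[20,25,60],[40,50,60],[62,78,60],[85,107,60],[107,136,60],[130,165,60]], grip=[30,30,30,30,30,30,30,30])

```text
clock: 12.13
eef_pos: [635.6, -64.8, 64.2]
tcp_rot: [[-0.099, 0.995, -0.001], [0.995, 0.099, 0.0], [0.0, -0.001, -1.0]]
force: [0.9, 0.1, -0.6]
opening: 37.6
finger_force: 15.0
```

Request:
play_rows(rotation=[[0,0,0],[0,0,0],[0,0,0],[0,0,0],[0,0,0],[0,0,0]], xyz=[[20,25,0],[38,48,0],[51,64,0],[51,64,0],[51,64,0],[51,64,0]], grip=[30,30,30,30,30,30])

```text
clock: 12.63
eef_pos: [685.2, -3.8, 63.8]
tcp_rot: [[-0.103, 0.995, -0.002], [0.995, 0.103, -0.002], [-0.001, -0.002, -1.0]]
force: [0.2, -1.2, -0.5]
opening: 38.2
finger_force: 15.0
```

Run:
```python
from h import *
st();c=cap('wrist');cv2.imwrite('pics/w6.png',c['frame'][:,:,::-1]);st()
```

```text
t 12.63 p [685.2  -3.8  63.8] phi 5.9 tilt 0.13 open 38.2 ff 15.0 F [ 0.2 -1.2 -0.5] j7 -7
t 12.68 p [685.1  -4.6  63.9] phi 5.8 tilt 0.14 open 37.9 ff 15.0 F [ 0.5 -0.1  0.4] j7 -7
```

View pics/w6.png

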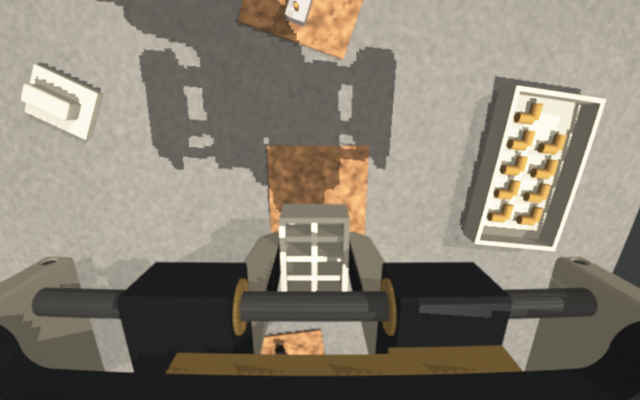

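Shell held squarely (top front edge at row ~222, columns 279–349), pad M beneath (edges at columns 267/369, top row 146).

Run:
```python
from h import *
c=load('wrist');P=cloud(c);R=c['rot']
# rim points
m=(P[...,2]>78)&(P[...,2]<92);m[:200]=0;m[255:]=0;m[:,:270]=0;m[:,360:]=0
L=(P[m]-c['eef'])@R;print('rim tool x',np.nanpercentile(L[:,0],[50,90,97,99.5]),'y',np.nanpercentile(L[:,1],[3,97]),'z',np.median(P[m][:,2]))
f=plane(c,[(279,222),(349,222)],85);print('edge tool',np.round((f-c['eef'])@R,1))
k=plane(c,[(267,146),(369,146)],3);m=k.mean(0);d=k[1]-k[0];w=np.linalg.norm(d);d/=w;n=np.array([-d[1],d[0]])
print('w',w,'deg',np.degrees(np.arctan2(d[1],d[0])),'centre',m[:2]-55*n)
rep(c,(60,100),lo=6)
```

```text
rim tool x [14.33237714 25.94793464 26.24763206 26.67271513] y [-22.57526395  20.3130863 ] z 83.69760750406564
edge tool [[ 23.  -20.3 -21.2]
 [ 23.1  17.6 -21.3]]
w 79.97526252034136 deg 5.990971008342003 centre [686.74992536  -2.82482046]
(60, 100) all [482.3  66.5  53.7  38.9 -20.1] top [481.9  66.5  37.7  14.7 -20.2] z [10.2 24.2] 3559
```

Request:
play_rows(rotation=[[0,0,0],[0,0,0],[0,0,0],[0,0,0],[0,0,0],[0,0,0],[0,0,0],[0,0,0]], xyz=[[1.5,1.5,-15],[1.5,1.5,-32],[1.5,1.5,-44],[1.5,1.5,-51],[1.5,1.5,-54],[1.5,1.5,-55],[1.5,1.5,-55.5],[1.5,1.5,-55.5]], grip=[30,30,30,30,30,30,30,30])

```text
clock: 13.35
eef_pos: [688.2, -0.9, 9.5]
tcp_rot: [[-0.104, 0.995, 0.001], [0.995, 0.104, 0.0], [0.0, 0.001, -1.0]]
force: [0.8, 0.2, -0.4]
opening: 38.2
finger_force: 15.0
```

Request:
play_rows(rotation=[[0,0,0],[0,0,0]], xyz=[[0,0,0],[0,0,0]], grip=[30,30])

```text
clock: 13.52
eef_pos: [688.1, -0.8, 9.6]
tcp_rot: [[-0.104, 0.995, 0.001], [0.995, 0.104, 0.0], [-0.0, 0.001, -1.0]]
force: [0.4, 0.5, -0.2]
opening: 37.5
finger_force: 15.0
```

Request:
play_rows(rotation=[[0,0,0],[0,0,0],[0,0,0],[0,0,0],[0,0,0],[0,0,0],[0,0,0],[0,0,0]], xyz=[[-1,-1.5,-1],[-1,-1.5,-1.5],[-1,-1.5,-1.5],[-1,-1.5,-1.5],[-1,-1.5,-1.5],[-1,-1.5,-1.5],[-1,-1.5,15],[-1,-1.5,45]], grip=[30,30,30,70,70,70,70,70])

```text
clock: 14.18
eef_pos: [683.3, -2.6, 50.1]
tcp_rot: [[-0.104, 0.995, -0.009], [0.995, 0.104, -0.0], [0.001, -0.009, -1.0]]
force: [1.3, -0.4, -1.0]
opening: 63.8
finger_force: 0.0
```

```bash
python3 -c "
from h import *
st()"
```

```text
t 14.18 p [683.3  -2.6  50.1] phi 6.0 tilt 0.53 open 63.8 ff 0.0 F [ 1.3 -0.4 -1. ] j7 -7
```

Request:
play_rows(rotation=[[0,0,0.1],[0,0,0.22],[0,0,0.34],[0,0,0.46],[0,0,0.58],[0,0,0.7],[0,0,0.82],[0,0,0.93]], xyz=[[0,0,25],[-20,7,45],[-50,17,60],[-85,28,60],[-120,40,60],[-150,51,60],[-180,60,60],[-202,69,60]], grip=[45,45,45,45,45,45,45,45])

```text
clock: 14.85
eef_pos: [481.7, 67.0, 114.1]
tcp_rot: [[-0.863, 0.505, -0.001], [0.505, 0.863, -0.001], [0.001, -0.001, -1.0]]
force: [-0.1, 0.9, 0.6]
opening: 41.7
finger_force: 0.0
```

Request:
play_rows(rotation=[[0,0,0.1],[0,0,0.18],[0,0,0.18],[0,0,0.18]], xyz=[[0,0,0],[0,0,0],[0,0,0],[0,0,0]], grip=[45,45,45,45])

```text
clock: 15.18
eef_pos: [484.8, 66.4, 113.9]
tcp_rot: [[-0.936, 0.352, 0.0], [0.352, 0.936, 0.0], [-0.0, 0.0, -1.0]]
force: [-0.3, 0.3, -0.1]
opening: 41.8
finger_force: 0.0
```

Run:
```python
from h import *
st();c=cap('wrist');cv2.imwrite('pics/w7.png',c['frame'][:,:,::-1]);c=cap('scene');st();rep(c,(304,287),lo=7)
rep(c,(265,238),lo=7);rep(c,(240,189),lo=7)
```

```text
t 15.18 p [484.8  66.4 113.9] phi 69.4 tilt 0.02 open 41.8 ff 0.0 F [-0.3  0.3 -0.1] j7 31
t 15.28 p [484.9  66.4 113.8] phi 69.4 tilt 0.01 open 42.0 ff 0.0 F [-0.6  0.1  0.1] j7 31
(304, 287) all [667.6 176.5  84.4  18.9  80. ] top [667.  177.6  82.5  13.4  78.3] z [15.5 19.7] 190
(265, 238) all [686.5  -1.7  54.1  43.3 -82. ] top [686.3  -2.1  54.3  38.3 -83.9] z [23.4 30.4] 321
(240, 189) all [ 675.1 -184.9   96.2   28.7  -65.2] top [ 673.6 -176.6   66.5   18.9  -70.8] z [16.1 20.9] 143
```

View pics/w7.png

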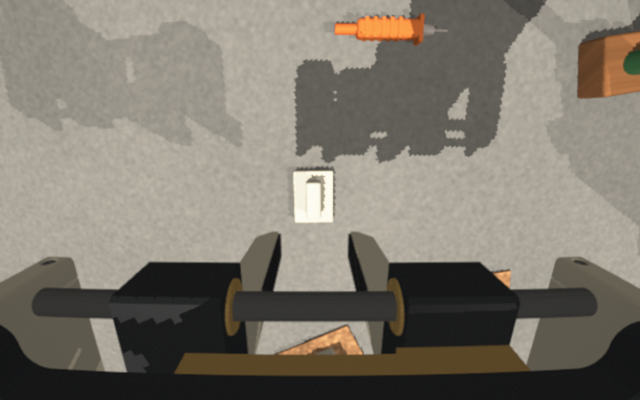

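Cover at (313,195), ridge aligned with the tool; orange look-alike at (385,28) well away.

Run:
```python
from h import *
c=load('wrist');rep(c,(313,195),lo=6);rep(c,(315,200),lo=16)
```

```text
(313, 195) all [481.9  66.5  52.4  37.3 -19.5] top [481.8  66.5  36.2  13.2 -20.2] z [10.  24.1] 1977
(315, 200) all [481.8  66.5  36.2  13.2 -20.4] top [481.8  66.5  36.2  13.2 -20.2] z [23.5 24.5] 555
```

Request:
play_rows(rotation=[[0,0,0.01],[0,0,0.01],[0,0,0.01],[0,0,0.01],[0,0,0.01],[0,0,0.01],[0,0,0.01],[0,0,0.01]], xyz=[[-3,0,-25],[-3,0,-55],[-3,0,-76],[-3,0,-90],[-3,0,-98],[-3,0,-101],[-3,0,-102.5],[-3,0,-102.5]], grip=[40,40,40,40,40,40,40,40])

```text
clock: 15.95
eef_pos: [482.1, 66.8, 11.7]
tcp_rot: [[-0.94, 0.34, 0.001], [0.34, 0.94, 0.0], [-0.001, 0.0, -1.0]]
force: [-0.5, 0.2, 0.5]
opening: 37.2
finger_force: 0.0
```

```bash
python3 -c "
from h import *
st()"
```

```text
t 15.95 p [482.1  66.8  11.7] phi 70.1 tilt 0.06 open 37.2 ff 0.0 F [-0.5  0.2  0.5] j7 23
```

Request:
play_rows(rotation=[[0,0,0],[0,0,0],[0,0,0],[0,0,0],[0,0,0],[0,0,-0.03],[0,0,-0.08],[0,0,-0.18]], xyz=[[0,0,0],[0,0,0],[0,0,0],[0,0,0],[0,0,15],[0,0,40],[0,0,65],[20,-14,80]], grip=[5,5,5,5,5,5,5,5], squeeze=15)

```text
clock: 16.62
eef_pos: [498.6, 56.1, 93.5]
tcp_rot: [[-0.866, 0.499, -0.002], [0.499, 0.866, 0.002], [0.003, 0.001, -1.0]]
force: [0.2, 0.3, -0.1]
opening: 13.9
finger_force: 15.0
```

Request:
play_rows(rotation=[[0,0,-0.12],[0,0,-0.24],[0,0,-0.36],[0,0,-0.48],[0,0,-0.6],[0,0,-0.71],[0,0,-0.82],[0,0,-0.93]], xyz=[[25,-18,3],[50,-36,6],[75,-54,10],[100,-72,10],[125,-90,10],[150,-108,10],[170,-122,10],[185,-132,10]], grip=[5,5,5,5,5,5,5,5])

```text
clock: 17.28
eef_pos: [687.9, -82.0, 101.1]
tcp_rot: [[-0.106, 0.994, 0.001], [0.994, 0.106, -0.001], [-0.001, 0.0, -1.0]]
force: [0.2, 0.4, -0.2]
opening: 14.1
finger_force: 15.0
```

Request:
play_rows(rotation=[[0,0,0],[0,0,0],[0,0,0]], xyz=[[0,0,0],[0,0,0],[0,0,0]], grip=[5,5,5])

```text
clock: 17.53
eef_pos: [685.3, -78.1, 101.0]
tcp_rot: [[-0.117, 0.993, -0.002], [0.993, 0.117, 0.001], [0.001, -0.002, -1.0]]
force: [0.3, -0.2, -0.4]
opening: 13.6
finger_force: 15.0
```

Run:
```python
from h import *
st();c=cap('wrist');cv2.imwrite('pics/w8.png',c['frame'][:,:,::-1]);st()
```

```text
t 17.53 p [685.3 -78.1 101. ] phi 6.7 tilt 0.14 open 13.6 ff 15.0 F [ 0.3 -0.2 -0.4] j7 1
t 17.58 p [685.4 -77.8 101.3] phi 6.7 tilt 0.12 open 13.8 ff 15.0 F [ 0.2  1.4 -0.4] j7 1
```

View pics/w8.png

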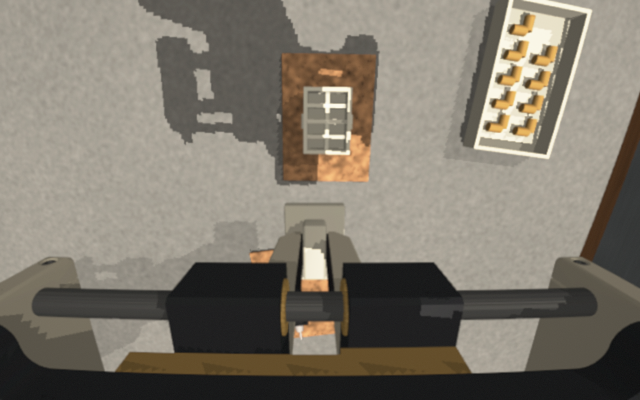

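Cover held level with plate's front edge at row 204 (columns 285–345); shell fully seen on pad M at (328,120).

Run:
```python
from h import *
c=load('wrist');P=cloud(c);R=c['rot'];rep(c,(328,120),lo=10)
g=c['frame'];hsv=cv2.cvtColor(g,cv2.COLOR_RGB2HSV)
k=plane(c,[(304,88),(351,88),(350,154),(303,154)],29);print('shell corners',rect(k))
k=plane(c,[(282,53),(377,55),(369,181),(282,182)],3);print('pad corners',rect(k))
m=(P[...,2]>85)&(P[...,2]<104);m[:195]=0;m[240:]=0;m[:,:275]=0;m[:,355:]=0
X=(P[m]-c['eef'])@R;print('cover',rect(X),np.nanpercentile(X,[1,50,99],axis=0).round(1).tolist())
# front strip rows only
m[222:]=0;X=(P[m]-c['eef'])@R;X=X[X[:,2]<6];print('strip',rect(X))
f=plane(c,[(285,204),(345,204)],97.6);print((f-c['eef'])@R)
```

```text
(328, 120) all [685.7  -2.9  52.3  41.3 -83.3] top [685.6  -2.9  52.3  37.6 -83.4] z [28.  31.4] 1864
shell corners [685.3  -3.4  51.6  38.9 -83.2]
pad corners [686.7  -3.3 111.7  82.  -84.3]
cover [ 15.4  -1.1  38.2  19.6 -89.4] [[7.3, -19.7, -2.3], [18.7, -1.3, 2.8], [25.0, 17.5, 9.5]]
strip [ 19.8  -1.2  37.7  10.8 -89.7]
[[ 25.76569963 -19.34694769   3.50187216]
 [ 25.8274524   17.86574137   3.43176877]]
```

Request:
play_rows(rotation=[[0,0,0],[0,0,0],[0,0,0],[0,0,0],[0,0,0],[0,0,0],[0,0,0],[0,0,0]], xyz=[[0.5,20,0],[1,40,0],[1,58,0],[1,70,-10],[1,75.5,-25],[1,75.5,-40],[1,75.5,-45],[1,75.5,-45]], grip=[5,5,5,5,5,5,5,5])

```text
clock: 18.25
eef_pos: [685.5, -4.1, 54.1]
tcp_rot: [[-0.115, 0.993, -0.005], [0.993, 0.115, -0.001], [-0.0, -0.005, -1.0]]
force: [-0.3, -1.2, -0.4]
opening: 13.8
finger_force: 15.0
```

Request:
play_rows(rotation=[[0,0,0],[0,0,0],[0,0,0]], xyz=[[0,0,0],[0,0,0],[0,0,0]], grip=[5,5,5])

```text
clock: 18.5
eef_pos: [688.3, -4.3, 57.5]
tcp_rot: [[-0.113, 0.994, 0.002], [0.994, 0.113, 0.0], [-0.0, 0.002, -1.0]]
force: [-0.3, -0.5, -0.1]
opening: 13.5
finger_force: 15.0
```

```bash
python3 -c "
from h import *
st()"
```

```text
t 18.50 p [688.3  -4.3  57.5] phi 6.5 tilt 0.12 open 13.5 ff 15.0 F [-0.3 -0.5 -0.1] j7 -6
```

Request:
play_rows(rotation=[[0,0,0],[0,0,0],[0,0,0],[0,0,0]], xyz=[[0,0,-3],[0,0,-6],[0,0,-8],[0,0,-8]], grip=[5,5,5,5])

```text
clock: 18.83
eef_pos: [687.1, -4.0, 47.7]
tcp_rot: [[-0.114, 0.994, -0.001], [0.994, 0.114, -0.0], [0.0, -0.001, -1.0]]
force: [-0.7, -0.5, -0.8]
opening: 13.9
finger_force: 15.0
```

Request:
play_rows(rotation=[[0,0,0],[0,0,0],[0,0,0],[0,0,0],[0,0,0]], xyz=[[-0.5,1.5,-1],[-0.5,1.5,-3],[-0.5,1.5,-4.5],[-0.5,1.5,-5],[-0.5,1.5,-5]], grip=[5,5,5,5,5])

```text
clock: 19.25
eef_pos: [686.9, -2.5, 43.1]
tcp_rot: [[-0.114, 0.994, -0.001], [0.994, 0.114, -0.0], [0.0, -0.001, -1.0]]
force: [-0.1, 0.1, -0.5]
opening: 13.8
finger_force: 15.0
```

```bash
python3 -c "
from h import *
st()"
```

```text
t 19.25 p [686.9  -2.5  43.1] phi 6.5 tilt 0.03 open 13.8 ff 15.0 F [-0.1  0.1 -0.5] j7 -6
```

Well aligned; lower the last 2 mm and release.

Request:
play_rows(rotation=[[0,0,0],[0,0,0],[0,0,0],[0,0,0]], xyz=[[-0.3,0,-1],[-0.3,0,-2],[-0.3,0,-2.2],[-0.3,0,-2.2]], grip=[5,5,5,5])

```text
clock: 19.58
eef_pos: [686.9, -2.5, 41.3]
tcp_rot: [[-0.114, 0.994, 0.0], [0.994, 0.114, 0.0], [-0.0, 0.0, -1.0]]
force: [0.0, -0.3, 1.8]
opening: 13.8
finger_force: 15.0
```

Request:
play_rows(rotation=[[0,0,0],[0,0,0],[0,0,0],[0,0,0],[0,0,0],[0,0,0],[0,0,0],[0,0,0]], xyz=[[0,0,0],[0,0,0],[0,0,0],[0,0,0],[0,0,5],[0,0,15],[0,0,40],[0,-20,65]], grip=[25,35,35,35,35,35,35,35])

```text
clock: 20.25
eef_pos: [686.1, -15.5, 107.0]
tcp_rot: [[-0.121, 0.993, -0.002], [0.993, 0.121, 0.006], [0.006, -0.001, -1.0]]
force: [0.7, 1.5, 0.1]
opening: 32.7
finger_force: 0.0
```

Request:
play_rows(rotation=[[0,0,0],[0,0,0],[0,0,0],[0,0,0],[0,0,0],[0,0,0],[0,0,0]], xyz=[[-25,-20,15],[-55,-40,30],[-85,-60,60],[-110,-70,80],[-120,-70,80],[-120,-70,80],[-120,-70,80]], grip=[35,35,35,35,35,35,35])

```text
clock: 20.83
eef_pos: [567.1, -92.3, 187.3]
tcp_rot: [[-0.114, 0.994, 0.002], [0.994, 0.114, -0.0], [-0.0, 0.002, -1.0]]
force: [0.3, 0.5, -0.6]
opening: 32.6
finger_force: 0.0
```

Run:
```python
from h import *
st();c=cap('wrist');cv2.imwrite('pics/w9.png',c['frame'][:,:,::-1]);c=cap('scene');cv2.imwrite('pics/s9.png',cv2.resize(c['frame'][130:350,180:460,::-1],None,fx=2.8,fy=2.7,interpolation=cv2.INTER_CUBIC))
```

```text
t 20.83 p [567.1 -92.3 187.3] phi 6.5 tilt 0.12 open 32.6 ff 0.0 F [ 0.3  0.5 -0.6] j7 3
```

View pics/w9.png

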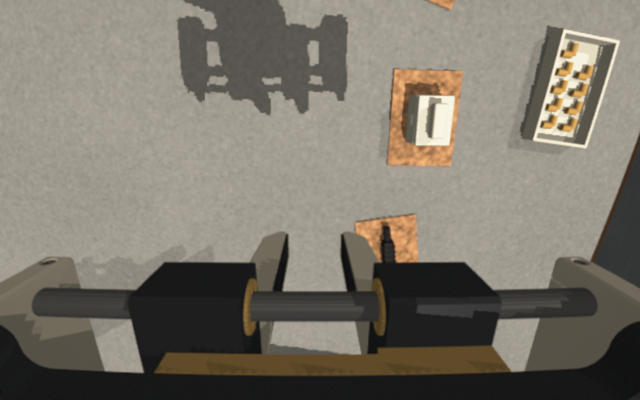

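View pics/s9.png

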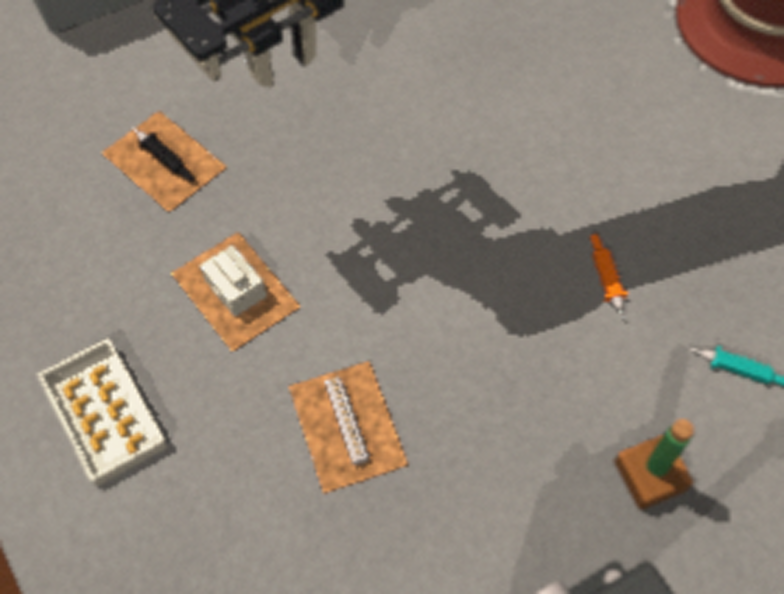

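Both views show the header, capped shell and probe in the middle of their pads and aligned; tube and look-alikes untouched. A numeric check before handing in:

Run:
```python
from h import *
for n,q in(('scene',((304,287),(263,235),(240,189))),('side',((241,238),(263,186),(289,152)))):
    c=load(n) if n=='scene' else cap(n); P=cloud(c); g=c['frame'];hsv=cv2.cvtColor(g,cv2.COLOR_RGB2HSV)
    rep(c,q[0],lo=7)
    M,_=blob(c,q[1],lo=7,hi=70); X=P[M]; 
    for a,b in((8,28),(31,41),(44,60)): s=X[(X[:,2]>a)&(X[:,2]<b)]; print(' z',a,b,rect(s),len(s))
    u,v=q[2]; m=np.zeros(M.shape,bool); m[v-25:v+26,u-25:u+26]=1; d=m&(g.max(2)<70)
    ys,xs=np.nonzero(blob(c,q[2],mask=d)[0]); Y=plane(c,np.c_[xs,ys],10); (vx,vy,x0,y0)=cv2.fitLine(Y[:,:2].astype(np.float32),2,0,.01,.01).ravel()
    print(' probe dark',rect(Y),'line',np.degrees(np.arctan(vy/vx)))
```

```text
(304, 287) all [666.2 176.4  83.7  14.4  77. ] top [666.5 177.2  82.   13.4  77.3] z [15.7 19.7] 187
 z 8 28 [697.5   7.5  64.4  31.  -47.9] 69
 z 31 41 [686.9  -3.1  53.6  38.5 -83.4] 186
 z 44 60 [687.4  -3.9  37.5  14.  -84. ] 74
 probe dark [ 672.4 -176.1   74.7   19.5  -73.4] line -77.10111
(241, 238) all [665.6 174.7  83.6  25.2  80.2] top [661.3 173.9  74.5  10.2  78.4] z [14.3 22.6] 184
 z 8 28 [687.9 -15.   84.2  47.  -71.4] 91
 z 31 41 [684.7  -3.4  52.1  38.7 -83.8] 137
 z 44 60 [685.3  -5.3  38.6  15.4 -80.4] 60
 probe dark [ 673.1 -177.3   72.    13.9  -73.5] line -73.95399
```

```bash
python3 -c "
from h import *
st();print(robot.hand_in())"
```

```text
t 20.98 p [567.6 -91.4 185.6] phi 6.6 tilt 0.06 open 32.6 ff 0.0 F [ 0.6  0.2 -0.3] j7 3
the job is handed in; nothing more can be done
None
```

The job is handed in at 21 s: the header, shell and probe each lie along their pad, within about 3 mm of its middle by the camera checks, the cover is on the shell ridge up, and the tube and spool were left alone.

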